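Pop open the louvred consumables cabinet

ROBOT

A 6-joint arm with a two-finger parallel gripper is mounted at the origin on a cart in front of the work surface, level with it; the furniture and walls round the work are solid. World frame = base frame: x ahead of the robot, y to its left, z up, the work surface at z = 0. Lengths are in m, angles in rad, forces in N, time in s.
With the tool pointing down it reaches from about 0.35 to 0.775 m from the base axis. Payload 5.5 kg.
Tool frame: the origin (TCP) lies at the very end of the fingers, on their centre line; the grasp point (between the pads) lies 19 mm behind it; z points along the fingers, y is the line along which they close (so a half turn about z gives the same grasp; the last joint's range is limited). The gripper opens to 85 mm and grips with 20 to 120 N. Pads are 22 mm wide; open, the fingers measure 114 mm over their backs; the gripper's body (76 mm by 85 mm) begins 54 mm behind the grasp point. The pads swing forward as they close: fully open they stand 13 mm farther back than shut.
Start: joints at [-1.385, 0.313, 0.046, 1.304, 0, 1.431], TCP at [0.184, -0.545, 0.231] pointing down, gripper open.
Joint ranges: [-2.76, 2.76], [-0.86, 1.69], [-1.03, 1.26], [-2.2, 2.34], [-1.47, 1.5], [-3.14, 3.14]. Speed limits (rad/s): [2.57, 2.57, 3.14, 3.14, 3.14, 3.14].

INTERFACE

Orientations are given as a rotation vector (axis times angle).
In Python, from workcell import r, viewer gives the robot as it stands.
- The arm moves only by the tool play_rows, never from a script. Its argument "deltas" is a list of rows, each an object with "offset": the shift along the tool's x, y, z in mm, a list of three; "rot": the turn, a rotation vector about the tool's x, y, z in rad, a list of three. A call has 1 to 10 rows; each row shifts and turns the commanded pose from where the row before left it, along the tool's axes as they then stand; what a row does not reach is not made up. A row lasts 1/12 s, in which the tool goes at most 41.7 mm and 7.16 degrees, less where a joint would pass 70% of its speed; a pose out of reach is approached as far as the arm can. A call with a gripper value outside its range is refused whole. "hand" is the closure, from -1 (fully open) to 1 (shut), set as the call begins (left out, the last holds). The fingers move at their own pace and stop on an object; "force" is the grip in N (left out, the last holds). Time passes only in rows, so rows that do not move let the fingers close. It gives the time, the measured TCP pose, the force, the opening and the grip force at its end, in the units of the state.
- r.get_state(): the state, without advancing time (a new reading comes with each control period).
- viewer.grab_frame(name): name is "scene" or "top" or "wrist"; returns a dict with "pixels" (420x560x3 uint8, blue, green, red), "intrinsics" (3x3 intrinsics, pixels), "cam_to_world" (4x4, takes a point from camera to world coordinates); the wrist camera has in their place "T_tool_cam" (4x4, takes a point from camera to tool coordinates, whose origin is the TCP and whose axes are the flange's). Camera axes: x right, y up, looking along -z (the intrinsics and any distortion apply to the point x, -y, -z); pixel columns grow to the right and rows downward; lengths in m; the calibration is good to about 2 mm. A picture is of the moment at which its call begins: read the wrist's pose just before it. There is no depth.
- r.job_done(): hands the job in; it is judged then, once.
The state is a dict: "clock": time; "q": joint angles; "joint_velocities": joint speeds; "tau": joint torques, N m; "position": TCP position; "tool_rot": TCP orientation; "ft_force": force on the tool from outside, world axes, zero at the start; "torque": the same for the moment, N m; "opening": opening from 0.0 (shut) to 1.0 (fully open); "gripper_force": force on a finger pad.
Only numpy, scipy, OpenCV 4.12 (cv2) and the standard library are available. Lean on these libraries where they do the work, as an engineer would, in place of code of your own. Each camera call takes 0.05 s, during which the arm holds its last target. There are 200 camera calls.

TASK

Open the wider of the two small bench cabinets, the one with the louvred door, so that the gas cups inside can be reached: press its door in near the free edge so that the push catch lets it spring ajar, then swing it wide open, about square to the cabinet's front, and leave it so. Leave the plain, narrower cabinet shut.

Things in the scene. Friction and masses are not known exactly. Their poses are not given: they have to be found in the camera images.
- vent_cabinet: Wider cabinet: grey steel, 200 mm wide (y), 150 deep (x), 200 tall, fixed, on a dark plinth. Origin: centre of its underside, on the bench; x points into it (front to back), y to its left seen from the front, z up. Its front plane is x = -75 mm. The door's vertical hinge axis is at x = -97, y = +92 mm, on the shut door's outer face.
- vent_door (a joint): Its door, with five louvre slots low down and no handle: 184 mm wide, 22 thick, 40 to 191 mm above the bench, hinged at its left. Value: opening angle, rad; 0 shut and caught, positive swinging out to the robot, stop 1.65. Once tripped and let go it springs in about 1 s to about 0.43, free edge some 70 mm out, 65 mm gap behind it; then it swings at 1 to 2 N and stays where left.
- vent_press (a point): Where to press: on the louvred door's outer face, 25 mm from its free (right) edge, 22 mm below its top, 159 mm from the hinge axis, 169 mm above the bench. Moves with the door; x points into the door, y to the hinge, z up. It gives about 9 mm (stop at -0.055 rad) against 3 to 5 N; past about -0.03 rad the catch lets go for good. Shut, it cannot be pulled open.
- plain_door (a joint): Door of the narrower cabinet (150 mm wide, otherwise alike; door smooth, without louvres), beside the wider one, left or right of it: opening angle in rad, 0 shut and caught. It has the same push catch; leave it shut.

How it is judged:
On the way, in this order (a step that is already met when the one before it is completed fails the run):
1. the louvred door is pressed in (value of joint vent_door below -0.02 rad), for 0.02 s.
2. let go, it springs ajar (value of joint vent_door above 0.25 rad), for 0.1 s.
At the end, for the whole second after the job is handed in: The louvred door stands open by at least 1.2 rad (about 70 degrees), at rest, and the plain door is shut (under 0.05 rad) (value of joint vent_door above 1.2 rad and velocity of joint vent_door between -0.05 and 0.05 rad/s and value of joint plain_door below 0.05 rad); the robot touches nothing.
It fails at once if the plain cabinet's door is opened (value of joint plain_door above 0.1 rad).
It also fails if it takes over 45 s, if anything falls off the work surface, if the arm or the gripper's body presses on something with over 40 N, if the wrist force passes 120 N, or if a joint passes its speed limit or range.

## Working session

There is one attempt and no reset: what is moved stays moved. The work goes in short steps, Python scripts to look and compute and a tool call to move; the robot and the scene stay as the last step left them, time stands still between calls to the robot, and variables do not carry over. Pictures are saved under pics/ and viewed, at most 10 in all, crops included, and the job is handed in when it is done.

Besides the shell and the picture viewer there is one more tool, called after "Request:" as name(argument=value, ...) on one line, values as JSON. play_rows: Moves the arm, as the interface text tells. Its arguments: {"type":"object","properties":{"deltas":{"type":"array"},"hand":{"type":"number"},"force":{"type":"number"}},"required":["deltas"]}

```bash
mkdir -p pics; ls
python3 - <<'E'
from workcell import r, viewer
import cv2, numpy as np
np.set_printoptions(precision=4,suppress=True)
for n in ("scene","top"):
    f=viewer.grab_frame(n); cv2.imwrite(f"pics/{n}0.png",f["pixels"]); print(n,f["intrinsics"],f["cam_to_world"],[k for k in f])
s=r.get_state(); print(s["clock"],s["position"],s["tool_rot"],s["ft_force"])
f=viewer.grab_frame("wrist"); print(f["T_tool_cam"])
E
```

```text
pics
scene [[527.1491   0.     279.2648]
 [  0.     527.1491 209.4066]
 [  0.       0.       1.    ]] [[ 0.8457  0.3737 -0.3811  0.1981]
 [-0.5336  0.5785 -0.6169 -0.6884]
 [-0.01    0.7251  0.6886  0.9169]
 [ 0.      0.      0.      1.    ]] ['pixels', 'intrinsics', 'cam_to_world']
top [[465.9458   0.     280.6161]
 [  0.     465.9458 213.1338]
 [  0.       0.       1.    ]] [[-0.3877  0.7161 -0.5804  0.1037]
 [-0.9216 -0.3118  0.2311  0.245 ]
 [-0.0155  0.6245  0.7809  0.8464]
 [ 0.      0.      0.      1.    ]] ['pixels', 'intrinsics', 'cam_to_world']
0.1 [ 0.1839 -0.5443  0.2305] [-3.0984 -0.5092  0.0001] [-0.6376  0.2489 -0.4899]
[[ 0.0007  0.9533  0.3019  0.0781]
 [ 1.     -0.0006 -0.0005  0.0014]
 [-0.0003  0.3019 -0.9533 -0.143 ]
 [ 0.      0.      0.      1.    ]]
```

View pics/scene0.png

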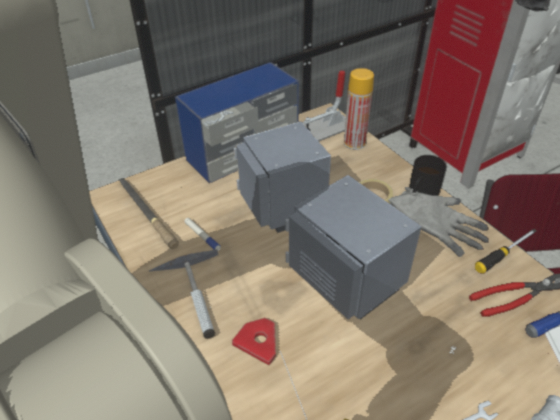

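View pics/top0.png

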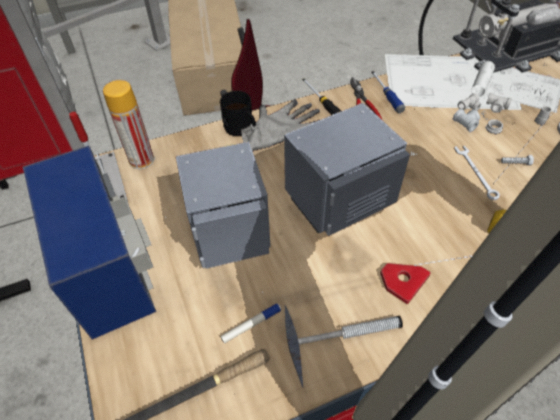

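The scene view shows the louvred cabinet at about (355,245) and the plain one at (285,175). In the top view the louvred one is at (347,165) and the plain one at (225,205). I'll crop both views for the corners.

Run:
```python
import cv2, numpy as np
a=cv2.imread("pics/top0.png")[95:275,170:430]; b=cv2.imread("pics/scene0.png")[115:325,225:425]
a=cv2.resize(a,None,fx=3,fy=3,interpolation=cv2.INTER_CUBIC); b=cv2.resize(b,None,fx=2.8,fy=2.8,interpolation=cv2.INTER_CUBIC)
cv2.imwrite("pics/tc.png",a);cv2.imwrite("pics/sc.png",b)
```

```text
(no output)
```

View pics/tc.png

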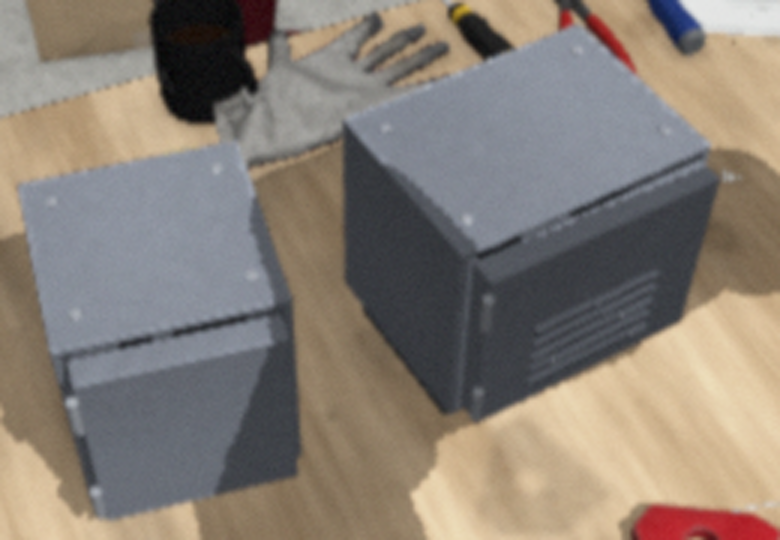

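View pics/sc.png

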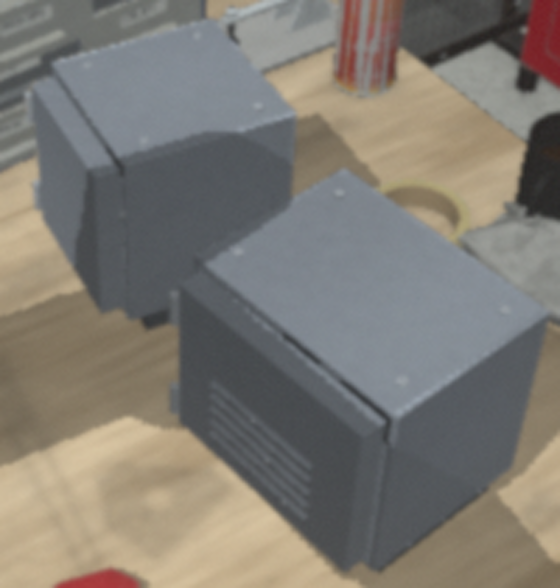

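Top-face corners of the louvred cabinet. In the top crop: BL(346,122), BR(577,28), FR(708,150), FL(478,252). In the scene crop: BL(345,172), BR(548,315), FR(390,415), FL(205,262).

```bash
cat > h.py <<'E'
import numpy as np
from scipy.spatial.transform import Rotation as R
np.set_printoptions(precision=4,suppress=True)
K={'top':(465.9458,280.6161,213.1338),'scene':(527.1491,279.2648,209.4066)}
T={'top':np.array([[-0.3877,0.7161,-0.5804,0.1037],[-0.9216,-0.3118,0.2311,0.245],[-0.0155,0.6245,0.7809,0.8464]]),
'scene':np.array([[0.8457,0.3737,-0.3811,0.1981],[-0.5336,0.5785,-0.6169,-0.6884],[-0.01,0.7251,0.6886,0.9169]])}
def ray(n,p):
    f,cx,cy=K[n]; d=T[n][:,:3]@np.array([(p[0]-cx)/f,-(p[1]-cy)/f,-1]); return T[n][:,3],d
def onz(n,p,z):
    o,d=ray(n,p); return o+d*(z-o[2])/d[2]
E
python3 - <<'E'
from h import *
import cv2
tc=np.array([(346,122),(577,28),(708,150),(478,252)])/3+[170,95]
sc=np.array([(345,172),(548,315),(390,415),(205,262)])/2.8+[225,115]
L=np.array([(.075,.1),(.075,-.1),(-.075,-.1),(-.075,.1)])
allp=[]
for n,P in(('top',tc),('scene',sc)):
    Q=np.array([onz(n,p,.2)[:2] for p in P]); allp.append(Q); print(n,Q,[np.linalg.norm(Q[i]-Q[i-1]) for i in range(4)])
Q=np.mean(allp,0); c=Q.mean(0); H=(L).T@(Q-c); th=np.arctan2(H[0,1]-H[1,0],H[0,0]+H[1,1])
Rz=np.array([[np.cos(th),-np.sin(th)],[np.sin(th),np.cos(th)]])
print(c,th,Q-c-L@Rz.T)
w=lambda x,y:c+Rz@[x,y]
print('hinge',w(-.097,.092),'press',w(-.097,-.067),'FRtop edge',w(-.097,-.092),'inward',Rz[:,0])
# plain
tp=np.array([(20,185),(238,145),(290,297),(60,355)])/3+[170,95]
print('plain',np.array([onz('top',p,.2)[:2] for p in tp]))
E
```

```text
top [[ 0.7676 -0.034 ]
 [ 0.7925 -0.2268]
 [ 0.6448 -0.2439]
 [ 0.6234 -0.0623]] [np.float64(0.14696443640934062), np.float64(0.19445567650548384), np.float64(0.14862700507911514), np.float64(0.18281191025018803)]
scene [[ 0.771  -0.0396]
 [ 0.7939 -0.2341]
 [ 0.6478 -0.2458]
 [ 0.6276 -0.0644]] [np.float64(0.14552687596266), np.float64(0.1957924468043992), np.float64(0.14660837903857926), np.float64(0.18249549829094164)]
[ 0.7086 -0.1439] 0.12655366733054563 [[-0.0011 -0.0016]
 [-0.0024  0.0032]
 [-0.0005  0.0077]
 [ 0.0039 -0.0093]]
hinge [ 0.6007 -0.0648] press [ 0.6208 -0.2226] FRtop edge [ 0.624  -0.2474] inward [0.992  0.1262]
plain [[0.7979 0.1867]
 [0.7759 0.0416]
 [0.6359 0.0598]
 [0.6482 0.202 ]]
```

Request:
play_rows(deltas=[{"offset": [0, 0, 0], "rot": [0, 0, 0.1]}, {"offset": [0, 0, 0], "rot": [0, 0, 0.1]}, {"offset": [30, -20, 0], "rot": [0, 0, 0]}, {"offset": [30, -20, 0], "rot": [0, 0, 0]}, {"offset": [30, -20, 0], "rot": [0, 0, 0]}, {"offset": [30, -20, 0], "rot": [0, 0, 0]}, {"offset": [30, -20, 0], "rot": [0, 0, 0]}, {"offset": [30, -20, 0], "rot": [0, 0, 0]}, {"offset": [30, -20, 0], "rot": [0, 0, 0]}, {"offset": [30, -20, 0], "rot": [0, 0, 0]}], hand=1, force=40)

```text
clock: 0.98
position: [0.403, -0.3544, 0.2311]
tool_rot: [-3.135, -0.197, 0.0]
ft_force: [0.4, 0.4, 0.7]
opening: 0.001
gripper_force: 0.0
```

Request:
play_rows(deltas=[{"offset": [30, -20, 0], "rot": [0, 0, 0]}, {"offset": [30, -20, 0], "rot": [0, 0, 0]}, {"offset": [30, -20, 0], "rot": [0, 0, 0]}, {"offset": [30, -20, 0], "rot": [0, 0, 0]}, {"offset": [15, -20, 0], "rot": [0, 0, 0]}, {"offset": [0, 0, 20], "rot": [0, 0, 0]}, {"offset": [0, 0, 0], "rot": [0, 0, 0]}])

```text
clock: 1.57
position: [0.523, -0.2374, 0.2082]
tool_rot: [-3.132, -0.202, 0.006]
ft_force: [-0.9, 0.7, -0.7]
opening: -0.0
gripper_force: 0.0
```

Run:
```python
from workcell import r, viewer
import cv2
from h import *
s=r.get_state(); print(s["clock"],s["position"],R.from_rotvec(s["tool_rot"]).as_matrix(),s["ft_force"],s["opening"],s["q"])
ims=[cv2.resize(viewer.grab_frame(n)["pixels"],(400,300)) for n in ("top","wrist")]
cv2.imwrite("pics/a.png",np.hstack(ims))
```

```text
1.5667 [ 0.523  -0.2374  0.2082] [[ 0.9917  0.1286 -0.0041]
 [ 0.1286 -0.9917  0.0024]
 [-0.0038 -0.003  -1.    ]] [-0.853   0.6859 -0.7345] -0.000261185117331893 [-0.5657  0.3232  0.0033  1.2557 -0.0002  2.4469]
```

View pics/a.png

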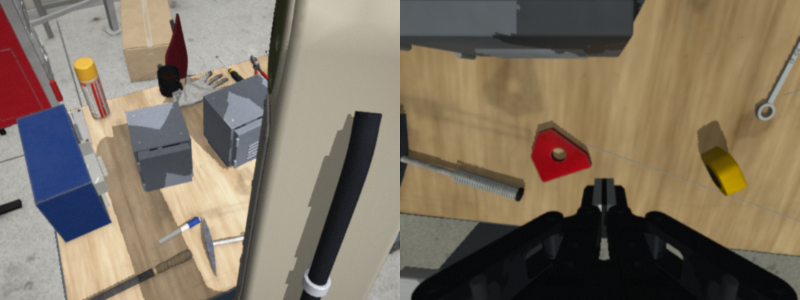

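Wrist view: the louvred door's free edge is at about (636,10), right of the finger column (604), which agrees with the prediction to a few mm. Now I'll descend and press.

Request:
play_rows(deltas=[{"offset": [15, -3, 27], "rot": [0, 0, 0]}, {"offset": [15, 0, 26], "rot": [0, 0, 0]}, {"offset": [20, 0, 0], "rot": [0, 0, 0]}, {"offset": [15, 0, 0], "rot": [0, 0, 0]}, {"offset": [5, 0, 0], "rot": [0, 0, 0]}, {"offset": [5, 0, 0], "rot": [0, 0, 0]}, {"offset": [0, 0, 0], "rot": [0, 0, 0]}])

```text
clock: 2.25
position: [0.5978, -0.2283, 0.1589]
tool_rot: [3.135, 0.196, 0.001]
ft_force: [0.3, -0.2, -0.1]
opening: -0.002
gripper_force: 0.0
```

Request:
play_rows(deltas=[{"offset": [4, 0, 0], "rot": [0, 0, 0]}, {"offset": [4, 0, 0], "rot": [0, 0, 0]}, {"offset": [2, 0, 0], "rot": [0, 0, 0]}, {"offset": [2, 0, 0], "rot": [0, 0, 0]}, {"offset": [0, 0, 0], "rot": [0, 0, 0]}])

```text
clock: 2.67
position: [0.6096, -0.2259, 0.1585]
tool_rot: [3.135, 0.198, 0.0]
ft_force: [-0.6, -0.1, 0.2]
opening: 0.002
gripper_force: 0.0
```

Request:
play_rows(deltas=[{"offset": [2, 0, 0], "rot": [0, 0, 0]}, {"offset": [2, 0, 0], "rot": [0, 0, 0]}, {"offset": [0, 0, 0], "rot": [0, 0, 0]}])

```text
clock: 2.92
position: [0.6137, -0.2254, 0.1583]
tool_rot: [3.135, 0.198, 0.0]
ft_force: [-0.3, -0.5, 0.2]
opening: 0.001
gripper_force: 0.0
```

Request:
play_rows(deltas=[{"offset": [2, 0, 0], "rot": [0, 0, 0]}, {"offset": [2, 0, 0], "rot": [0, 0, 0]}, {"offset": [0, 0, 0], "rot": [0, 0, 0]}])

```text
clock: 3.17
position: [0.6167, -0.2249, 0.1583]
tool_rot: [3.135, 0.197, -0.003]
ft_force: [-4.8, -0.6, 2.7]
opening: -0.003
gripper_force: 2.1
```

Contact, about 5 N. Press about 9 mm further.

Request:
play_rows(deltas=[{"offset": [2, 0, 0], "rot": [0, 0, 0]}, {"offset": [2, 0, 0], "rot": [0, 0, 0]}, {"offset": [2, 0, 0], "rot": [0, 0, 0]}, {"offset": [1, 0, 0], "rot": [0, 0, 0]}, {"offset": [0, 0, 0], "rot": [0, 0, 0]}])

```text
clock: 3.58
position: [0.6229, -0.2239, 0.1582]
tool_rot: [-3.135, -0.197, 0.005]
ft_force: [-6.2, -0.0, 2.1]
opening: -0.001
gripper_force: 3.1
```

Request:
play_rows(deltas=[{"offset": [1.5, 0, 0], "rot": [0, 0, 0]}, {"offset": [0, 0, 0], "rot": [0, 0, 0]}])

```text
clock: 3.75
position: [0.6229, -0.2239, 0.1583]
tool_rot: [-3.135, -0.196, 0.009]
ft_force: [-11.2, -0.8, 4.8]
opening: -0.004
gripper_force: 5.4
```

Request:
play_rows(deltas=[{"offset": [-20, 0, 0], "rot": [0, 0, 0]}, {"offset": [-40, 0, 0], "rot": [0, 0, 0]}, {"offset": [-40, 0, 0], "rot": [0, 0, 0]}, {"offset": [-20, 20, 0], "rot": [0, 0, 0]}, {"offset": [0, 30, -15], "rot": [0, 0, 0]}, {"offset": [0, 30, 0], "rot": [0, 0, 0]}, {"offset": [0, 0, 0], "rot": [0, 0, 0]}, {"offset": [0, 0, 0], "rot": [0, 0, 0]}, {"offset": [0, 0, 0], "rot": [0, 0, 0]}, {"offset": [0, 0, 0], "rot": [0, 0, 0]}])

```text
clock: 4.58
position: [0.5168, -0.3172, 0.173]
tool_rot: [-3.134, -0.199, 0.001]
ft_force: [-0.1, 0.5, 0.7]
opening: 0.0
gripper_force: 0.0
```

Run:
```python
from workcell import r, viewer
import cv2
from h import *
s=r.get_state(); print(s["clock"],s["position"],s["ft_force"])
ims=[cv2.resize(viewer.grab_frame(n)["pixels"],(400,300)) for n in ("scene","wrist")]
cv2.imwrite("pics/b.png",np.hstack(ims))
```

```text
4.5833 [ 0.5168 -0.3172  0.173 ] [-0.0742  0.4881  0.6549]
```

View pics/b.png

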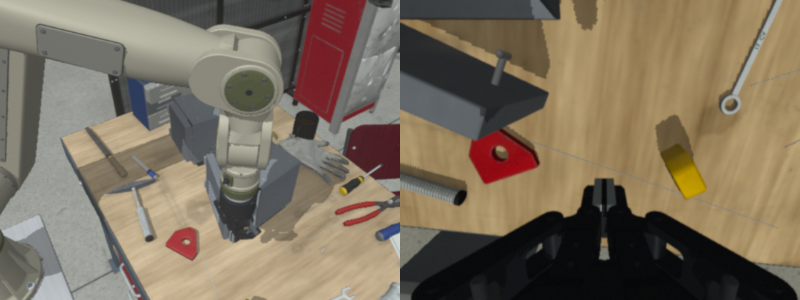

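The door is ajar: the wrist view shows its free edge at (547,98) with the catch pin behind it, clear of the cabinet front. Next I'll bring the finger round the free edge into the gap.

Request:
play_rows(deltas=[{"offset": [25, 0, 10], "rot": [0, 0, 0]}, {"offset": [25, 0, 10], "rot": [0, 0, 0]}, {"offset": [25, 0, 0], "rot": [0, 0, 0]}, {"offset": [25, 0, 0], "rot": [0, 0, 0]}, {"offset": [0, -15, 0], "rot": [0, 0, 0]}, {"offset": [0, -15, 0], "rot": [0, 0, 0]}, {"offset": [0, -15, 0], "rot": [0, 0, 0]}, {"offset": [0, -15, 0], "rot": [0, 0, 0]}, {"offset": [0, -15, 0], "rot": [0, 0, 0]}, {"offset": [0, 0, 0], "rot": [0, 0, 0]}])

```text
clock: 5.52
position: [0.6061, -0.2277, 0.1536]
tool_rot: [-3.134, -0.202, 0.001]
ft_force: [-0.4, -0.5, 0.7]
opening: 0.002
gripper_force: 0.0
```

Request:
play_rows(deltas=[{"offset": [-7, -6, 0], "rot": [0, 0, 0]}, {"offset": [-7, -5, 0], "rot": [0, 0, 0]}, {"offset": [-13, -5, 0], "rot": [0, 0, 0]}, {"offset": [-13, -5, 0], "rot": [0, 0, 0]}, {"offset": [-13, -5, 0], "rot": [0, 0, 0]}, {"offset": [0, 0, 0], "rot": [0, 0, 0]}])

```text
clock: 6.02
position: [0.5487, -0.2114, 0.1537]
tool_rot: [-3.135, -0.197, 0.002]
ft_force: [-0.8, 0.3, -0.4]
opening: -0.001
gripper_force: 0.0
```

Request:
play_rows(deltas=[{"offset": [-12, -9, 0], "rot": [0, 0, 0]}, {"offset": [-12, -9, 0], "rot": [0, 0, 0]}, {"offset": [-12, -9, 0], "rot": [0, 0, 0]}, {"offset": [-8, -10, 0], "rot": [0, 0, 0]}, {"offset": [-8, -10, 0], "rot": [0, 0, 0]}, {"offset": [-7, -10, 0], "rot": [0, 0, 0]}, {"offset": [0, 0, 0], "rot": [0, 0, 0]}])

```text
clock: 6.6
position: [0.4841, -0.1619, 0.1536]
tool_rot: [-3.135, -0.198, 0.001]
ft_force: [0.6, -0.0, -0.9]
opening: -0.002
gripper_force: 0.0
```

Run:
```python
from workcell import r, viewer
import cv2
from h import *
s=r.get_state(); print(s["clock"],s["position"],s["ft_force"])
ims=[cv2.resize(viewer.grab_frame(n)["pixels"],(400,300)) for n in ("top","wrist")]
cv2.imwrite("pics/c.png",np.hstack(ims))
```

```text
6.6 [ 0.4841 -0.1619  0.1536] [ 0.5527 -0.0427 -0.9138]
```

View pics/c.png

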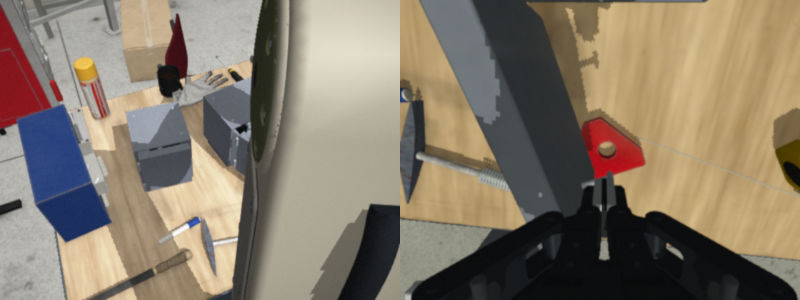

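The wrist view shows the door swinging with the finger, which is against its inner face at (597,180). I'll keep sweeping.

Request:
play_rows(deltas=[{"offset": [-6, -10, 0], "rot": [0, 0, 0]}, {"offset": [-5, -10, 0], "rot": [0, 0, 0]}, {"offset": [-4, -10, 0], "rot": [0, 0, 0]}, {"offset": [-2, -8, 0], "rot": [0, 0, 0]}, {"offset": [-1, -4, 0], "rot": [0, 0, 0]}, {"offset": [0, 0, 0], "rot": [0, 0, 0]}])

```text
clock: 7.2
position: [0.4612, -0.1224, 0.1533]
tool_rot: [-3.135, -0.2, 0.001]
ft_force: [-0.3, 0.2, 0.9]
opening: 0.001
gripper_force: 0.0
```

Request:
play_rows(deltas=[{"offset": [0, 10, 0], "rot": [0, 0, 0]}, {"offset": [0, 25, 0], "rot": [0, 0, 0]}, {"offset": [0, 35, 0], "rot": [0, 0, 0]}, {"offset": [0, 40, 0], "rot": [0, 0, 0]}, {"offset": [0, 40, -15], "rot": [0, 0, 0]}, {"offset": [-20, 30, -20], "rot": [0, 0, 0]}, {"offset": [-20, 30, -20], "rot": [0, 0, 0]}, {"offset": [-20, 30, -10], "rot": [0, 0, 0]}, {"offset": [0, 0, 0], "rot": [0, 0, 0]}, {"offset": [0, 0, 0], "rot": [0, 0, 0]}])

```text
clock: 8.03
position: [0.4315, -0.3715, 0.2182]
tool_rot: [3.134, 0.19, 0.001]
ft_force: [0.3, 0.3, -0.3]
opening: 0.003
gripper_force: 0.0
```

Run:
```python
from workcell import r, viewer
import cv2
from h import *
s=r.get_state(); print(s["clock"],s["position"],s["ft_force"],s["joint_velocities"])
ims=[cv2.resize(viewer.grab_frame(n)["pixels"],(400,300)) for n in ("scene","top")]
cv2.imwrite("pics/d.png",np.hstack(ims))
```

```text
8.0333 [ 0.4315 -0.3715  0.2182] [ 0.2804  0.3429 -0.3219] [ 0.0519 -0.0055 -0.0495  0.0012  0.0112  0.0124]
```

View pics/d.png

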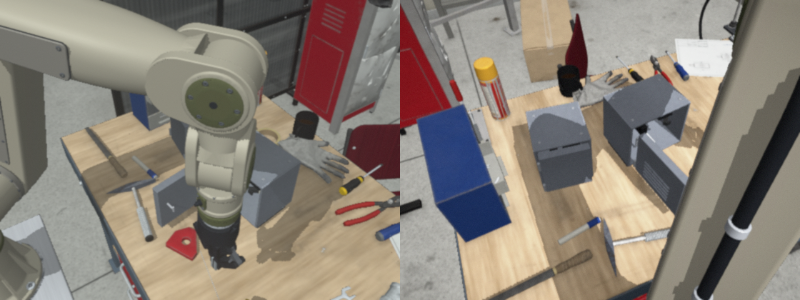

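The louvred door stands open; its top edge runs from about (637,148) to (688,180), and the plain door is shut. I'll measure the opening angle.

Run:
```python
from workcell import viewer
import cv2
f=viewer.grab_frame("top")["pixels"]; cv2.imwrite("pics/e.png",cv2.resize(f[90:310,260:420],None,fx=2.7,fy=2.7,interpolation=cv2.INTER_CUBIC))
```

```text
(no output)
```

View pics/e.png

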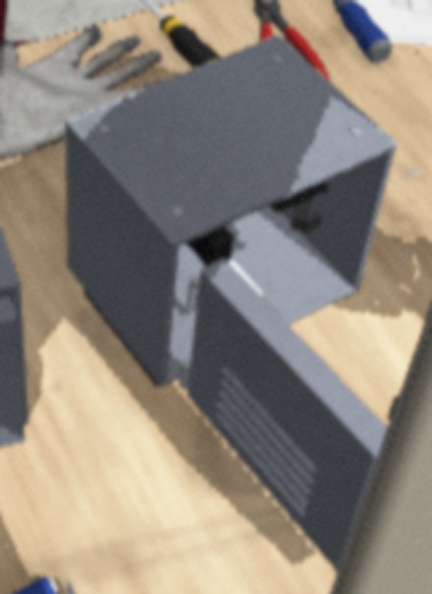

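The door's outer top edge runs from (205,275) to (375,455) in the crop.

Run:
```python
from workcell import r
from h import *
a,b=[onz('top',np.array(p)/2.7+[260,90],.191) for p in((205,275),(375,455))]
d=(b-a)[:2]; ang=(-1.444-np.arctan2(d[1],d[0]))%(2*np.pi); print(a,b,np.linalg.norm(d),ang)
s=r.get_state(); print(s["clock"],abs(s["joint_velocities"]).max() if hasattr(s["joint_velocities"],'max') else s["joint_velocities"])
if 1.3<ang<1.65: print(r.job_done())
```

```text
[ 0.5965 -0.0633  0.191 ] [ 0.4232 -0.0919  0.191 ] 0.1756427359502385 1.5339909067423863
8.1833 0.021351871927253116
the job is handed in; nothing more can be done
None
```

The louvred door was pressed, sprang ajar and now stands open at about 1.53 rad by camera measurement; the plain door is shut, the arm is clear of both, and the job was handed in at 8.2 s.

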